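# Prop the slide dryer's guard flap and take out the rack

## Task

Swing the slide dryer's clear guard flap fully up by its wire handle, swing the wire stay at its right side up and over until it leans back on the flap, then ease the flap down until its catch sits on the stay's bent end and the stay carries it. With the flap propped and let go, lift the rack of slides out by its handle and set it down gently in the empty steel tray, standing flat. Keep the rack upright, do not let the flap drop, leave it propped, and leave the other things on the bench where they are.

Things in the scene. Friction and masses are not known exactly. Their poses are not given: they have to be found in the camera images.
- dryer: Slide dryer fixed to the bench: white box 250 (x) x 240 (y) x 90 mm high, open at the top under a clear flap, small control panel on its front. Origin: centre of its underside. x points from its front (robot side) to its back, y to its left, z up. The open well is 180 x 220 mm (x from -115 to +65 mm, y -110 to +110 mm), its floor 15 mm above the bench, its side and back walls' top at 90 mm, its front wall's top at 70 mm (an air outlet is left under the shut flap).
- flap (a joint): Hinge of the clear guard flap, rad: 0 shut (level), grows as it opens, stop at 1.55 (nearly upright). The flap is a plate 200 x 276 x 6 mm, 0.38 kg, hinged along the top at the back of the well. Stiff hinges: they hold it by friction above about 1.40; lower than that it falls if let go. About 2 N at the handle lifts it. Resting on the set stay it reads 1.25.
- flap_hinge (a point): Middle of the flap's hinge axis, at 75 mm in x and 90 mm in height in the dryer's frame; the axis runs along the dryer's y.
- flap_handle (a point): Middle of the flap's wire handle, a steel bar 10 mm thick and 90 mm long, parallel to the hinge and 240 mm from it (3 mm above the hinge axis when shut); it stands 40 mm out from the flap's free edge in the flap's own plane, on two legs at its ends, so fingers pass on both sides of it at any flap angle.
- flap_catch (a point): Where the stay's bent end sits when set: on the underside of the flap, under its right (dryer -y) overhanging edge, 160 mm from the hinge. Just beyond it (towards the handle) a 10 mm deep steel step stops the stay's end.
- stay (a joint): Swing of the wire prop stay, rad: 0 lying level along the dryer's right side and pointing to its front, pi/2 upright, more leans back towards the hinge (up to 2.4). It swings freely and falls to either side of upright. With the flap at its stop it leans on the flap's underside at about 2.05; set in the catch with the flap lowered onto it, it reads 1.78.
- stay_pivot (a point): The stay's pivot, in the plane of its wire: dryer frame x -15, y -155, z 70 mm. The axis runs along the dryer's y. The wire swings in a plane 35 mm outside the dryer's side and 17 mm outside the flap's edge.
- stay_grip (a point): Middle of the stay's black cross grip, a round sleeve 12 mm thick and 52 mm long, parallel to the pivot axis, that points outwards (dryer -y) from the stay's free end, 174 mm from the pivot; this point lies 34 mm outside the plane of the wire. The stay is 8 mm steel wire, 0.11 kg.
- stay_end (a point): On the stay's free end, which is bent inwards (towards the dryer's middle) at a right angle, 32 mm long, opposite the cross grip; this point lies 25 mm along the bend, 174 mm from the pivot. While the flap is lowered the bend slides along the flap's underside away from the hinge until it meets the catch's step.
- rack: Steel rack with eight glass slides, 70 (x) x 83 (y) mm, 0.26 kg, standing on the floor of the dryer's well under the flap. Origin: centre of its underside; z up. Slides reach 32 mm high.
- rack_handle (a point): Middle of the rack's handle, a steel bar 10 mm thick running along the rack's y (81 mm between its uprights), 60 mm above the rack's underside. Beneath the bar there are 23 mm of free height above the slides.
- tray: Empty shallow steel tray 150 (x) x 180 (y) mm, rim 18 mm high, walls and floor 5 mm thick, loose, 0.6 kg, on the bench left or right of the dryer. Origin: centre of its underside; z up.
- tip_box: Bystander: pipette tip box 85 x 120 x 58 mm, on the other side of the dryer than the tray. Origin: centre of its underside.
- stain_jar: Bystander: jar 62 mm across, 95 mm high, behind on the left. Origin: centre of its underside.
- oil_bottle: Bystander: small bottle 34 mm across, 75 mm high, left of the dryer's front. Origin: centre of its underside.
- dishes: Bystander: two stacked clear dishes 91 mm across, 29 mm high, behind on the right. Origin: centre of its underside.
- mouse: Bystander: computer mouse 105 x 60 x 29 mm, between robot and dryer. Origin: centre of its underside.
Things that resemble listed ones, but are neither listed nor needed, are in the scene too. Of the things shaped like the tray, the steel one is meant.

How it is judged:
By the outcome, as a careful person would: the job done as asked, in the order asked, and still so for the second after the job is handed in, with the robot touching nothing.
It also fails if it takes over 72 s, if anything falls off the work surface, if the arm or the gripper's body presses on something with over 40 N, if the wrist force passes 120 N, or if a joint passes its speed limit or range.

## Robot

A 6-joint arm with a two-finger parallel gripper is mounted at the origin on the work surface. World frame = base frame: x ahead of the robot, y to its left, z up, the work surface at z = 0. Lengths are in m, angles in rad, forces in N, time in s.
With the tool pointing down it reaches from about 0.35 to 1 m from the base axis. Payload 7.1 kg.
Tool frame: the origin (TCP) lies on the front face of the gripper's body, between the roots of the fingers; the fingertips stand 73 mm ahead of it and the grasp point (between the pads) lies 54 mm ahead of it; z points along the fingers, y is the line along which they close (so a half turn about z gives the same grasp; the last joint's range is limited). The gripper opens to 85 mm and grips with 20 to 120 N. Pads are 22 mm wide; open, the fingers measure 114 mm over their backs; the gripper's body (76 mm by 85 mm) begins 54 mm behind the grasp point. The pads swing forward as they close: fully open they stand 13 mm farther back than shut.
Start: joints at [1.294, 0.423, 1.63, -0, 1.089, -0.019], TCP at [0.159, 0.604, 0.304] pointing down, gripper open.
Joint ranges: [-3, 3], [-0.9, 2.11], [0.09, 2.58], [-1.31, 4.45], [0.11, 2.69], [-2.54, 2.54]. Speed limits (rad/s): [2.39, 2.39, 3.01, 3.14, 3.14, 3.14].

## Interface

Orientations are given as a rotation vector (axis times angle).
In Python, from workcell import * gives the robot as it stands. The module is installed in compiled form; this text tells all that it offers.
- The arm moves only by the shell command python3 -m jog 'ROWS' [FORCE]. ROWS is JSON, a list that holds one entry, the list of rows, each a list of 5 numbers: the finger opening in mm, from 0 to 85.4, then the shift along the tool's x, y, z in mm, then the turn about the tool's z in degrees. A call has 1 to 12 rows; each row shifts and turns the commanded pose from where the row before left it, along the tool's axes as they then stand; what a row does not reach is not made up. A row lasts 1/10 s, in which the tool goes at most 50 mm and 8.59 degrees, less where a joint would pass 70% of its speed; a pose out of reach is approached as far as the arm can. A call with a gripper value outside its range is refused whole. The fingers move at their own pace and stop on an object; FORCE is the grip in N (left out, the last holds). Time passes only in rows, so rows that do not move let the fingers close. It gives the time, the measured TCP pose, the force, the opening and the grip force at its end, in the units of the state.
- read_state(): the state, without advancing time (a new reading comes with each control period).
- grab_frame(name): name is "scene" or "top" or "wrist"; returns a dict with "img" (420x560x3 uint8, blue, green, red), "fx", "fy", "cx", "cy" (pixels), "xyz" and "attitude" of the camera in the world. Camera axes: x right, y down, z forward; pixel columns grow to the right and rows downward; lengths in m; the calibration is good to about 2 mm. A picture is of the moment at which its call begins. There is no depth.
- job_done(): hands the job in; it is judged then, once.
The state is a dict: "time": time; "joint_positions": joint angles; "joint_vel": joint speeds; "joint_efforts": joint torques, N m; "position": TCP position; "orientation": TCP orientation; "force": force on the tool from outside, world axes, zero at the start; "ft_torque": the same for the moment, N m; "opening": finger opening in m; "grip_force": force on a finger pad.
Only numpy, scipy, OpenCV 4.12 (cv2) and the standard library are available. Lean on these libraries where they do the work, as an engineer would, in place of code of your own. Each camera call takes 0.05 s, during which the arm holds its last target. There are 200 camera calls.

## Working session

There is one attempt and no reset: what is moved stays moved. The work goes in short steps, Python scripts to look and compute and a shell command to move; the robot and the scene stay as the last step left them, time stands still between calls to the robot, and variables do not carry over. Pictures are saved under pics/ and viewed, at most 10 in all, crops included, and the job is handed in when it is done.

```bash
mkdir -p pics
cat > h.py <<'E'
from workcell import *
import numpy as np, cv2, json
from scipy.spatial.transform import Rotation as R
def snap(name,fn):
    f=grab_frame(name); cv2.imwrite('pics/'+fn+'.png',f['img'])
    d={k:(np.array(v).tolist()) for k,v in f.items() if k!='img'}
    json.dump(d,open('pics/'+fn+'.json','w')); return f
E
python3 - <<'E'
from h import *
for n in ['scene','top','wrist']:
    f=snap(n,n+'0'); print(n,f['fx'],f['fy'],f['cx'],f['cy'],np.round(f['xyz'],4),np.round(f['attitude'],4))
s=read_state(); print(s['time'],np.round(s['position'],4),np.round(s['orientation'],4),s['opening'],s['force'])
print(np.round(R.from_rotvec(s['orientation']).as_matrix(),3))
E
```

```text
scene 405.49554639200323 405.49554639200323 281.46353519021227 206.09317050798361 [1.0478 0.4281 0.7941] [-1.1876 -2.3061  0.9915]
top 382.2639089821923 382.2639089821923 271.2429387431339 212.7545945400269 [ 0.2481 -0.0029  1.2457] [-2.1491  2.121  -0.1984]
wrist 341.6954966736564 341.6954966736564 275.1298364504178 206.37415027228656 [0.0776 0.6264 0.3723] [2.2672 1.7462 0.2947]
0.15 [0.1592 0.604  0.3033] [-4.0380e-01 -3.1154e+00  2.0000e-03] 0.0855846786745348 [-0.17961016 -1.1057619   0.17053857]
[[-0.967  0.255 -0.   ]
 [ 0.255  0.967 -0.001]
 [ 0.    -0.001 -1.   ]]
```

View pics/scene0.png

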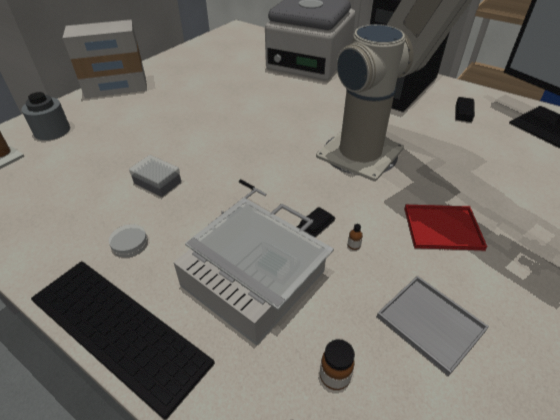

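View pics/top0.png

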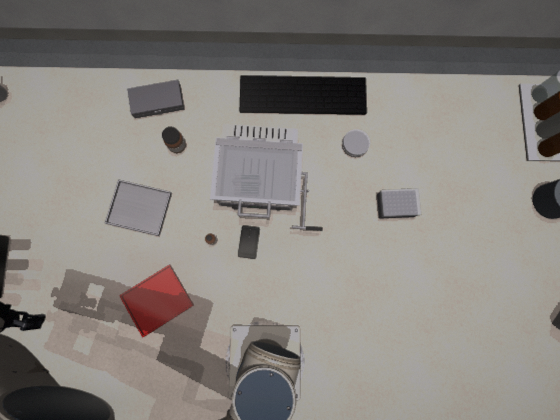

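The scene view shows the dryer at about (255,265), its handle at (290,213), the stay grip at (246,184) and the steel tray at (432,322). In the top view the handle is at (254,213), the grip at (313,228), the tray at (139,207) and the red decoy at (157,300). I'll enlarge the important parts.

Run:
```python
import cv2,numpy as np
t=cv2.imread('pics/top0.png')[120:240,205:330]; s=cv2.imread('pics/scene0.png')[175:340,175:340]
z=lambda i,k:cv2.resize(i,None,fx=k,fy=k,interpolation=cv2.INTER_CUBIC)
a=z(t,3.2); b=z(s,2.4)
c=np.zeros((400,800,3),np.uint8); c[:a.shape[0],:a.shape[1]]=a; c[:b.shape[0],402:402+b.shape[1]]=b
cv2.imwrite('pics/c1.png',c)
```

```text
(no output)
```

View pics/c1.png

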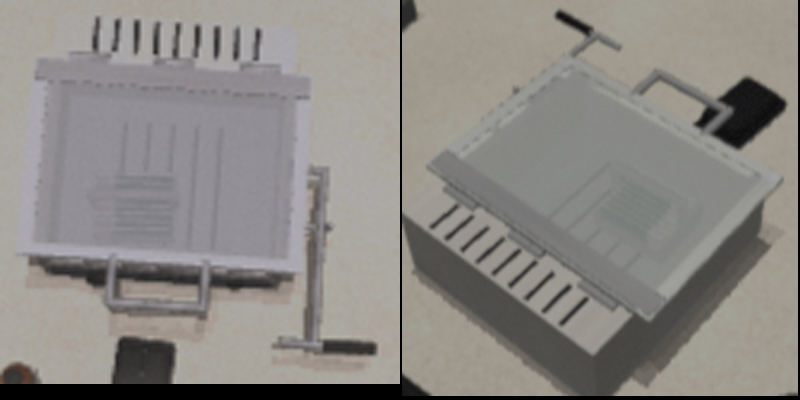

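```bash
cat >> h.py <<'E'
def ray(fn,p):
    d=json.load(open('pics/'+fn+'.json')); M=R.from_rotvec(d['attitude']).as_matrix()
    v=M@np.array([(p[0]-d['cx'])/d['fx'],(p[1]-d['cy'])/d['fy'],1]); return np.array(d['xyz']),v/np.linalg.norm(v)
def tri(*obs):
    A=np.zeros((3,3));b=np.zeros(3);rs=[ray(*o) for o in obs]
    for o,v in rs:
        P=np.eye(3)-np.outer(v,v);A+=P;b+=P@o
    X=np.linalg.solve(A,b); return np.round(X,4),[round(float(np.linalg.norm((np.eye(3)-np.outer(v,v))@(X-o))),4) for o,v in rs]
def atz(fn,p,z):
    o,v=ray(fn,p); return np.round(o+v*(z-o[2])/v[2],4)
def proj(fn,X):
    d=json.load(open('pics/'+fn+'.json')); c=R.from_rotvec(d['attitude']).as_matrix().T@(np.array(X)-d['xyz']); return np.round([d['fx']*c[0]/c[2]+d['cx'],d['fy']*c[1]/c[2]+d['cy']],1)
E
python3 - <<'E'
from h import *
print('handleL',tri(('top0',(240,214.7)),('scene0',(312.1,220.4))))
print('handleR',tri(('top0',(269.1,215.9)),('scene0',(281.3,205.8))))
print('grip in',tri(('top0',(306.3,228.4)),('scene0',(253.3,187.9))))
print('grip out',tri(('top0',(322.5,229.1)),('scene0',(239.6,180.8))))
print('tray top',[atz('top0',p,.018)[:2] for p in [(118,180),(171,186),(158,235),(106,226)]])
print('tray scene',[atz('scene0',p,.018)[:2] for p in [(419,279),(487,325),(446,367),(378,320)]])
a=[atz('top0',(x/3.2+205,y/3.2+120),.047)[:2] for x,y in [(95,175),(175,175),(175,240),(95,240)]]
print('rack',a)
E
```

```text
handleL (array([0.4427, 0.0845, 0.0911]), [0.0035, 0.0035])
handleR (array([ 0.4414, -0.0063,  0.0888]), [0.0017, 0.0017])
grip in (array([ 0.4078, -0.1235,  0.066 ]), [0.0009, 0.0009])
grip out (array([ 0.4061, -0.1738,  0.0658]), [0.0011, 0.0011])
tray top [array([0.5671, 0.4913]), array([0.5494, 0.3161]), array([0.3868, 0.3485]), array([0.4137, 0.5174])]
tray scene [array([0.3953, 0.3588]), array([0.4257, 0.522 ]), array([0.5665, 0.4821]), array([0.5494, 0.328 ])]
rack [array([0.583 , 0.1052]), array([0.5842, 0.0243]), array([0.5169, 0.0231]), array([0.5157, 0.1033])]
```

Measured handle middle is (0.442, 0.039, 0.090) and stay grip (0.407, -0.149, 0.066), both close to the stated heights of 93 and 70 mm. I'll move above the handle and check from close up.

```bash
python3 -m jog '[[[60,-32,-36,0,0],[60,-32,-36,0,0],[60,-32,-36,0,0],[60,-32,-36,0,0],[60,-32,-36,0,0],[60,-32,-36,0,0],[60,-32,-36,0,0],[60,-32,-36,0,0],[60,-32,-36,0,0],[60,-32,-36,0,0],[60,-32,-36,0,0],[60,-32,-36,0,0]]]' 30 && python3 -m jog '[[[30,-34,-42,0,0],[30,0,0,0,8.5],[30,0,0,0,8.5],[30,0,0,0,8.5],[30,0,0,0,8.5],[30,0,0,0,8.5],[30,0,0,0,8.5],[30,0,0,0,8.5],[30,0,0,0,8.5],[30,0,0,0,8.5],[30,0,0,0,0]]]'
python3 - <<'E'
from h import *
f=snap('wrist','w1'); s=read_state()
print(np.round(s['position'],4),np.round(R.from_rotvec(s['orientation']).as_matrix(),3),s['joint_positions'],s['time'])
print(np.round(f['xyz'],3),np.round(R.from_rotvec(f['attitude']).as_matrix(),3))
print([atz('top0',(x/3.2+205,y/3.2+120),.093)[:2] for x,y in [(18,254),(300,270),(38,62),(310,80)]])
E
```

```text
time: 1.35
position: [0.4209, 0.0868, 0.3041]
orientation: [0.404, 3.115, 0.0]
force: [0.1, 0.6, -0.3]
opening: 0.06
grip_force: 0.0
time: 2.45
position: [0.4409, 0.0431, 0.3038]
orientation: [-2.247, -2.195, 0.0]
force: [0.0, 0.2, -0.4]
opening: 0.0303
grip_force: 0.0
[0.4409 0.0431 0.3038] [[ 0.019  1.    -0.   ]
 [ 1.    -0.019 -0.   ]
 [-0.    -0.    -1.   ]] [ 7.05560006e-02  1.52373995e-01  2.01554825e+00 -9.18760993e-06
  9.73905639e-01  8.95407564e-02] 2.5
[0.443 0.129 0.373] [[ 1.    -0.023 -0.008]
 [-0.024 -0.945 -0.327]
 [-0.     0.327 -0.945]]
[array([0.4906, 0.1727]), array([ 0.4788, -0.0985]), array([0.6847, 0.1607]), array([ 0.6705, -0.1085])]
```

View pics/w1.png

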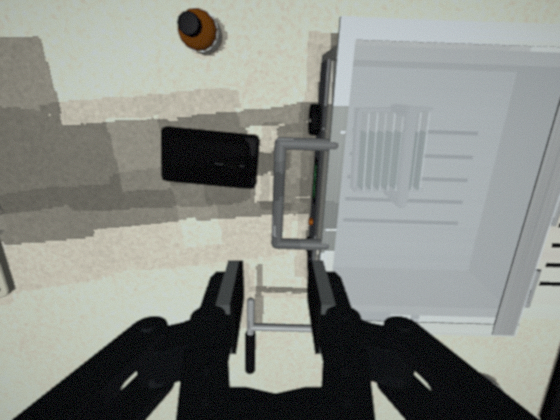

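The wrist view shows the handle bar from (282,143) to (278,243), the rack bar from (402,105) to (402,205) and the stay grip from (250,330) to (251,372).

Run:
```python
from h import *
for n,z,ps in [('handle',.093,[(281,143),(277.5,243)]),('grip',.07,[(250,330),(250.5,372)]),('rackbar',.075,[(403,105),(402,205)]),('flapedge',.093,[(343,20),(335,330)]),('back',.093,[(512,334),(560,60)])]:
    print(n,[atz('w1',p,z)[:2] for p in ps])
print('bar tri',tri(('w1',(281,143)),('top0',(240,214.7)),('scene0',(312.1,220.4))),tri(('w1',(277.5,243)),('top0',(269.1,215.9)),('scene0',(281.3,205.8))))
print('grip tri',tri(('w1',(250,330)),('top0',(306.3,228.4)),('scene0',(253.3,187.9))),tri(('w1',(250.5,372)),('top0',(322.5,229.1)),('scene0',(239.6,180.8))))
```

```text
handle [array([0.447 , 0.0862]), array([ 0.4422, -0.0032])]
grip [array([ 0.4104, -0.1159]), array([ 0.4082, -0.1732])]
rackbar [array([0.5498, 0.1126]), array([0.5576, 0.024 ])]
flapedge [array([0.4938, 0.1743]), array([ 0.4971, -0.0994])]
back [array([ 0.6734, -0.1084]), array([0.6586, 0.1435])]
bar tri (array([0.4445, 0.0852, 0.0921]), [0.0026, 0.0039, 0.0038]) (array([ 0.4417, -0.0059,  0.0887]), [0.0008, 0.0019, 0.0017])
grip tri (array([ 0.4084, -0.1229,  0.0645]), [0.0023, 0.0015, 0.0018]) (array([ 0.407 , -0.1738,  0.0675]), [0.0017, 0.0009, 0.002])
```

```bash
python3 -m jog '[[[30,-2.6,2.6,40,1.5],[30,0,0,40,0],[30,0,0,40,0],[30,0,0,25,0],[30,0,0,12,0],[30,0,0,0,0],[0,0,0,0,0],[0,0,0,0,0],[0,0,0,0,0],[0,0,0,0,0]]]' 25
```

```text
time: 3.5
position: [0.4433, 0.0405, 0.1478]
orientation: [2.274, 2.167, 0.0]
force: [-5.5, 1.9, 8.1]
opening: 0.009
grip_force: 26.0
```

Run:
```python
import numpy as np
t=np.linspace(0,1.54,23);x=240*(1-np.cos(t))+3*np.sin(t);z=240*np.sin(t)-3*(1-np.cos(t))
print([[round(a,1),round(-b,1)] for a,b in zip(np.diff(x),np.diff(z))])
```

```text
[[np.float64(0.8), np.float64(-16.8)], [np.float64(2.0), np.float64(-16.7)], [np.float64(3.1), np.float64(-16.5)], [np.float64(4.3), np.float64(-16.2)], [np.float64(5.4), np.float64(-15.9)], [np.float64(6.5), np.float64(-15.5)], [np.float64(7.6), np.float64(-15.0)], [np.float64(8.6), np.float64(-14.4)], [np.float64(9.6), np.float64(-13.8)], [np.float64(10.5), np.float64(-13.1)], [np.float64(11.4), np.float64(-12.3)], [np.float64(12.3), np.float64(-11.5)], [np.float64(13.0), np.float64(-10.6)], [np.float64(13.7), np.float64(-9.7)], [np.float64(14.4), np.float64(-8.7)], [np.float64(15.0), np.float64(-7.7)], [np.float64(15.5), np.float64(-6.6)], [np.float64(15.9), np.float64(-5.5)], [np.float64(16.2), np.float64(-4.4)], [np.float64(16.5), np.float64(-3.2)], [np.float64(16.7), np.float64(-2.1)], [np.float64(16.8), np.float64(-0.9)]]
```

```bash
python3 -m jog '[[[0,0,0.8,-16.8,0],[0,0,2,-16.7,0],[0,0,3.1,-16.5,0],[0,0,4.3,-16.2,0],[0,0,5.4,-15.9,0],[0,0,6.5,-15.5,0],[0,0,7.6,-15,0],[0,0,8.6,-14.4,0],[0,0,9.6,-13.8,0],[0,0,10.5,-13.1,0],[0,0,11.4,-12.3,0]]]' 20
```

```text
time: 4.6
position: [0.5102, 0.0369, 0.3139]
orientation: [-2.271, -2.164, 0.01]
force: [-15.9, -1.1, 11.0]
opening: 0.009
grip_force: 24.9
```

```bash
python3 -m jog '[[[0,0,12.3,-11.5,0],[0,0,13,-10.6,0],[0,0,13.7,-9.7,0],[0,0,14.4,-8.7,0],[0,0,15,-7.7,0],[0,0,15.5,-6.6,0],[0,0,15.9,-5.5,0],[0,0,16.2,-4.4,0],[0,0,16.5,-3.2,0],[0,0,16.7,-2.1,0],[0,0,15,-0.9,0],[0,0,0,0,0]]]'
```

```text
time: 5.8
position: [0.6793, 0.0277, 0.3856]
orientation: [2.272, 2.163, 0.002]
force: [0.1, -6.0, 5.0]
opening: 0.0089
grip_force: 25.4
```

```bash
python3 -m jog '[[[15,0,0,0,0],[30,0,0,0,0],[30,0,0,0,0],[30,0,0,-32,0],[30,0,0,-32,0],[30,0,-40,0,0],[30,-30,-40,0,0],[30,-30,-40,0,0],[30,-30,-40,0,0],[30,-30,-40,0,0],[30,-30,-40,0,0],[30,-30,-23,0,0]]]' 25
python3 -m jog '[[[35,-16,0,40,0],[35,0,0,40,0],[35,0,0,40,0],[35,0,0,40,0],[35,0,0,0,0]]]'
python3 - <<'E'
from h import *
f=snap('wrist','w2');g=snap('scene','s2')
c=np.zeros((420,800,3),np.uint8);c[:,:400]=f['img'][:,80:480];c[:,400:]=g['img'][:,100:500];cv2.imwrite('pics/c2.png',c)
print(read_state()['position'])
E
```

```text
time: 7.0
position: [0.4029, -0.138, 0.4481]
orientation: [2.274, 2.168, 0.0]
force: [0.2, 0.2, 0.6]
opening: 0.0297
grip_force: 0.0
time: 7.5
position: [0.4022, -0.1526, 0.2842]
orientation: [-2.268, -2.161, 0.006]
force: [-0.6, 0.3, 0.3]
opening: 0.0348
grip_force: 0.0
[ 0.40520137 -0.15377769  0.28854127]
```

View pics/c2.png

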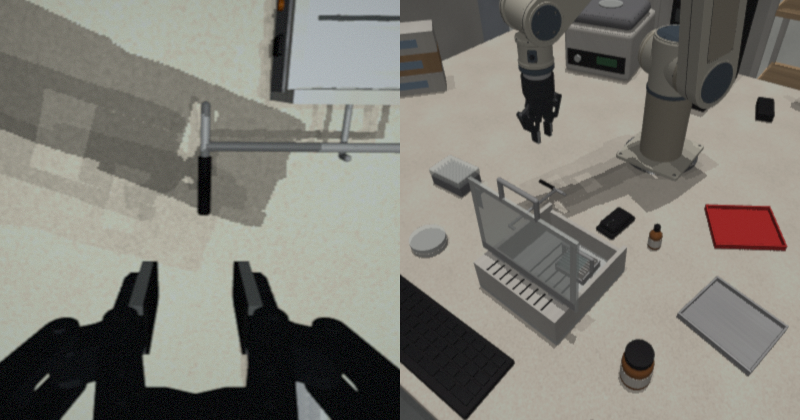

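The flap stays upright on its own. In the wrist view the grip sleeve runs from (285,157) to (284,213).

Run:
```python
from h import *
print([atz('w2',p,.07) for p in [(285.5,157),(284.5,213),(286,148)]])
print(tri(('w2',(285.5,157)),('w1',(250,330)),('top0',(306.3,228.4)),('scene0',(253.3,187.9))),tri(('w2',(284.5,213)),('w1',(250.5,372)),('top0',(322.5,229.1)),('scene0',(239.6,180.8))))
s=read_state();print(s['position'],R.from_rotvec(s['orientation']).as_matrix().round(3))
```

```text
[array([ 0.411 , -0.1213,  0.07  ]), array([ 0.4082, -0.171 ,  0.07  ]), array([ 0.4117, -0.1138,  0.07  ])]
(array([ 0.4092, -0.1224,  0.0651]), [0.0019, 0.0021, 0.0021, 0.0019]) (array([ 0.4074, -0.173 ,  0.0679]), [0.0014, 0.0017, 0.0017, 0.0017])
[ 0.40520137 -0.15377769  0.28854127] [[ 0.048  0.999 -0.001]
 [ 0.999 -0.048  0.   ]
 [ 0.    -0.001 -1.   ]]
```

```bash
python3 -m jog '[[[35,-1,3.5,45,0],[35,0,0,45,0],[35,0,0,45,0],[35,0,0,20,0],[35,0,0,10,0],[35,0,0,0,0],[0,0,0,0,0],[0,0,0,0,0],[0,0,0,0,0],[0,0,0,0,0]]]' 25
python3 - <<'E'
import numpy as np
t=np.linspace(0,1.9,24);x=174*(1-np.cos(t));z=174*np.sin(t)
print([[float(round(a,1)),float(round(-b,1))] for a,b in zip(np.diff(x),np.diff(z))])
E
```

```text
time: 8.6
position: [0.408, -0.1554, 0.1246]
orientation: [2.274, 2.167, -0.001]
force: [-6.6, -3.5, 6.0]
opening: 0.0112
grip_force: 25.0
[[0.6, -14.4], [1.8, -14.3], [2.9, -14.1], [4.1, -13.8], [5.2, -13.4], [6.3, -12.9], [7.4, -12.3], [8.3, -11.7], [9.3, -11.0], [10.2, -10.2], [11.0, -9.3], [11.7, -8.4], [12.3, -7.4], [12.9, -6.3], [13.4, -5.2], [13.8, -4.1], [14.1, -3.0], [14.3, -1.8], [14.4, -0.6], [14.4, 0.6], [14.3, 1.8], [14.1, 2.9], [13.8, 4.1]]
```

```bash
python3 -m jog '[[[0,0,0.6,-14.4,0],[0,0,1.8,-14.3,0],[0,0,2.9,-14.1,0],[0,0,4.1,-13.8,0],[0,0,5.2,-13.4,0],[0,0,6.3,-12.9,0],[0,0,7.4,-12.3,0],[0,0,8.3,-11.7,0],[0,0,9.3,-11,0],[0,0,10.2,-10.2,0],[0,0,11,-9.3,0]]]' 20 && python3 -m jog '[[[0,0,11.7,-8.4,0],[0,0,12.3,-7.4,0],[0,0,12.9,-6.3,0],[0,0,13.4,-5.2,0],[0,0,13.8,-4.1,0],[0,0,14.1,-3,0],[0,0,14.3,-1.8,0],[0,0,14.4,-0.6,0],[0,0,14.4,0.6,0],[0,0,14.3,1.8,0],[0,0,0,0,0]]]'
```

```text
time: 9.7
position: [0.472, -0.1587, 0.2628]
orientation: [-2.271, -2.164, 0.009]
force: [-20.7, -5.5, 21.5]
opening: 0.0113
grip_force: 24.9
time: 10.8
position: [0.6125, -0.1659, 0.2971]
orientation: [2.271, 2.164, 0.002]
force: [0.2, -5.3, 4.9]
opening: 0.0112
grip_force: 24.5
```

```bash
python3 -m jog '[[[0,0,7,1.5,0],[0,0,7,2,0],[0,0,7,2,0],[0,0,4,1.2,0],[0,0,0,0,0],[20,0,0,0,0],[20,0,0,0,0],[30,0,0,0,0],[40,0,0,0,0],[50,0,0,0,0],[64,0,0,0,0],[64,0,0,0,0]]]'
python3 - <<'E'
from h import *
f=snap('wrist','w3');g=snap('scene','s3');z=lambda i,k:cv2.resize(i,None,fx=k,fy=k,interpolation=cv2.INTER_CUBIC)
c=np.zeros((420,800,3),np.uint8);c[:,:400]=f['img'][:,80:480];c[:400,400:]=z(g['img'][130:330,150:350],2);cv2.imwrite('pics/c3.png',c)
E
```

```text
time: 12.0
position: [0.636, -0.166, 0.288]
orientation: [-2.274, -2.167, 0.0]
force: [-0.7, 0.2, -0.3]
opening: 0.0639
grip_force: 0.1
```

View pics/c3.png

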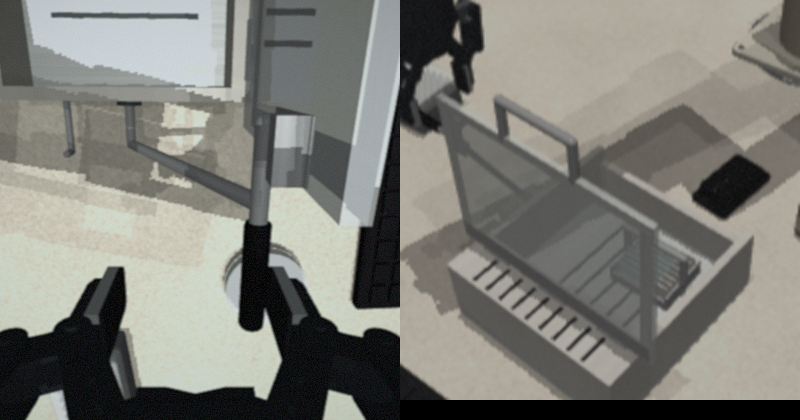

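The stay leans back, with its bend against the flap's underside at (265,115). I'll back the gripper out sideways and return to the handle.

```bash
python3 -m jog '[[[75,0,0,0,0],[82,0,0,0,0],[82,-15,0,0,0],[82,-25,0,0,0],[82,-30,0,0,0],[60,0,0,-45,0],[40,0,0,-45,0],[40,0,0,-45,0],[40,0,0,-45,0],[40,42,5,0,0],[40,45,5,0,0],[40,45,5,0,0]]]' && python3 -m jog '[[[40,45,5,0,0],[40,45,5,0,0],[40,45,5,0,0],[40,45,0,0,0],[40,24,0,0,0],[40,0,0,0,0],[40,0,0,0,0]]]'
python3 - <<'E'
from h import *
f=snap('wrist','w4');g=snap('top','t4');z=lambda i,k:cv2.resize(i,None,fx=k,fy=k,interpolation=cv2.INTER_CUBIC)
c=np.zeros((420,800,3),np.uint8);c[:,:400]=f['img'][:,80:480];c[:400,400:]=z(g['img'][100:233,200:333],400/133);cv2.imwrite('pics/c4.png',c)
print(read_state()['position'])
E
```

```text
time: 13.3
position: [0.6539, -0.105, 0.4688]
orientation: [2.276, 2.164, 0.001]
force: [1.2, -0.1, -0.2]
opening: 0.0398
grip_force: 0.0
time: 14.0
position: [0.679, 0.0977, 0.468]
orientation: [2.273, 2.168, -0.001]
force: [-0.0, -0.5, -1.0]
opening: 0.0399
grip_force: 0.0
[0.67893964 0.09656774 0.46811095]
```

View pics/c4.png

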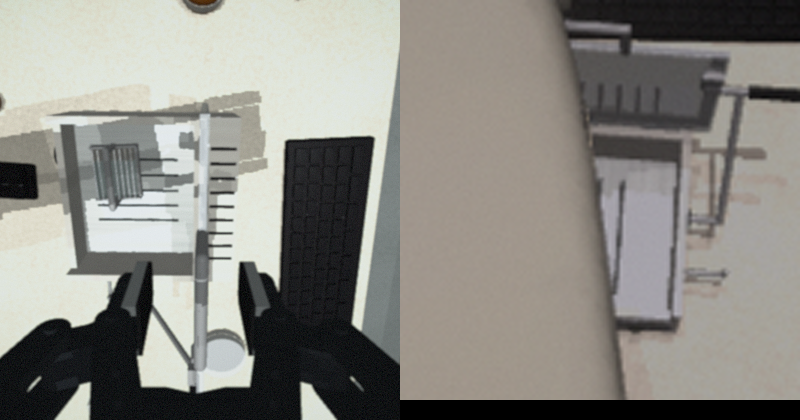

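```bash
python3 - <<'E'
from h import *
print(atz('w4',(282,240),.332),atz('w4',(281,280),.332), proj('w4',(.683,.03,.332)))
E
python3 -m jog '[[[40,-23,0,0,0],[40,-23,0,0,0],[40,-23,0,0,0],[40,0,0,0,0]]]'
python3 - <<'E'
from h import *
f=snap('wrist','w5');cv2.imwrite('pics/c5.png',f['img'][60:400,100:460]);print(read_state()['position'])
E
```

```text
[0.6834 0.0885 0.332 ] [0.6814 0.0584 0.332 ] [284.9 314.7]
time: 14.5
position: [0.6753, 0.025, 0.4683]
orientation: [2.279, 2.161, -0.001]
force: [-0.2, 0.9, -0.1]
opening: 0.0399
grip_force: 0.0
[0.6753825  0.02641647 0.46831955]
```

View pics/c5.png

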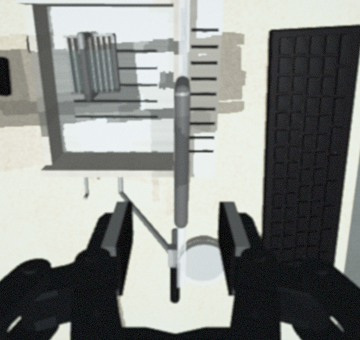

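The handle bar runs from (282,140) to (281,288) in full-frame pixels, between the fingers.

```bash
python3 - <<'E'
from h import *
print(atz('w5',(282,142),.332),atz('w5',(281,288),.332))
# rack bar from wrist views at z .075: full px
E
python3 -m jog '[[[40,1,4,25,0],[40,0,0,25,0],[40,0,0,20,0],[40,0,0,12,0],[40,0,0,0,0],[0,0,0,0,0],[0,0,0,0,0],[0,0,0,0,0],[0,0,0,0,0],[0,0,0,0,0]]]' 20
```

```text
[0.6827 0.0796 0.332 ] [ 0.6773 -0.0209  0.332 ]
time: 15.55
position: [0.6801, 0.0301, 0.3877]
orientation: [2.273, 2.166, 0.003]
force: [-0.1, -0.1, 5.4]
opening: 0.009
grip_force: 20.0
```

```bash
python3 -m jog '[[[0,0,-5.7,0.3,0],[0,0,-5.7,0.4,0],[0,0,-5.7,0.5,0],[0,0,-5.7,0.7,0],[0,0,-5.7,0.8,0],[0,0,-5.7,0.9,0],[0,0,-5.7,1.1,0],[0,0,-5.6,1.2,0],[0,0,-5.6,1.3,0],[0,0,-5.6,1.5,0],[0,0,0,0,0]]]'
```

```text
time: 16.65
position: [0.6225, 0.0332, 0.3789]
orientation: [2.274, 2.167, 0.002]
force: [-1.7, 1.4, 6.8]
opening: 0.0089
grip_force: 20.6
```

```bash
python3 -m jog '[[[0,0,-3,0.9,0],[0,0,-3,0.9,0],[0,0,-2,0.6,0],[0,0,0,0,0],[0,0,0,0,0]]]'
```

```text
time: 17.15
position: [0.615, 0.0337, 0.3766]
orientation: [2.274, 2.167, 0.003]
force: [-2.6, 2.6, 8.0]
opening: 0.0092
grip_force: 20.7
```

```bash
python3 -m jog '[[[0,0,-2,0.6,0],[0,0,-2,0.6,0],[0,0,0,0,0],[0,0,0,0,0]]]'
python3 - <<'E'
from h import *
f=snap('scene','s6');w=snap('wrist','w6');z=lambda i,k:cv2.resize(i,None,fx=k,fy=k,interpolation=cv2.INTER_CUBIC)
c=np.zeros((480,800,3),np.uint8);c[:420,:400]=w['img'][:,80:480];c[:,400:]=z(f['img'][150:310,150:283],3)[:480,:400][:, :400] if 0 else cv2.resize(f['img'][150:310,150:283],(400,480),interpolation=cv2.INTER_CUBIC);cv2.imwrite('pics/c6.png',c)
E
```

```text
time: 17.55
position: [0.611, 0.0339, 0.3753]
orientation: [2.274, 2.167, 0.003]
force: [-3.0, 2.4, 7.7]
opening: 0.0089
grip_force: 20.7
```

View pics/c6.png

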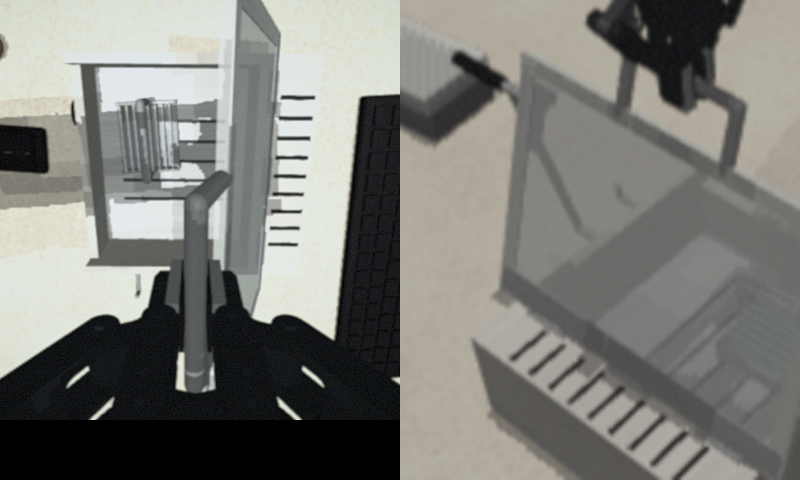

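The view through the flap shows the stay's bent end close to the catch near the right edge (about (535,100) in the crop). I'll compare the sleeve's pixel with the model angle and lower a little more.

```bash
python3 - <<'E'
from h import *
psi=-.045;Rz=R.from_euler('z',psi).as_matrix();O=np.array([.6085,.033,0])
for ph in (1.7,1.78,1.85,1.95,2.05):
    print(ph,proj('s6',O+Rz@[-.015-.174*np.cos(ph),-.189,.07+.174*np.sin(ph)]),)
print('seen',(150+80*133/400,150+72/3))
for th in (1.2,1.25,1.3): print(th,proj('s6',O+Rz@[.075-.24*np.cos(th),-.045,.09+.24*np.sin(th)]),proj('s6',O+Rz@[.075-.2*np.cos(th),-.138,.09+.2*np.sin(th)]))
print('handle end R seen ?, flap corner seen',(150+125*.3325,150+55/3))
E
python3 -m jog '[[[0,0,-2,0.6,0],[0,0,-2,0.6,0],[0,0,0,0,0],[0,0,0,0,0]]]'
```

```text
1.7 [180.5 169.7]
1.78 [175.9 173.6]
1.85 [172.  177.4]
1.95 [166.5 183.3]
2.05 [161.4 189.7]
seen (176.6, 174.0)
1.2 [232.3 164.4] [196.1 165.1]
1.25 [228.  165.6] [192.5 166. ]
1.3 [223.7 167. ] [188.8 167.2]
handle end R seen ?, flap corner seen (191.5625, 168.33333333333334)
time: 18.05
position: [0.6086, 0.0341, 0.3748]
orientation: [2.272, 2.165, 0.008]
force: [4.4, 3.2, 7.5]
opening: 0.009
grip_force: 20.6
```

The sleeve matches 1.77 rad and the flap about 1.26. The force changed sign from -3 N to +4.4 N, so the stay now carries the flap. I'll release and check for movement numerically.

```bash
python3 -m jog '[[[12,0,0,0,0],[20,0,0,0,0],[30,0,0,0,0],[40,0,0,0,0],[40,0,0,0,0],[40,0,0,-30,0],[40,0,0,-40,0],[40,0,0,0,0]]]'
python3 - <<'E'
from h import *
a=cv2.imread('pics/s6.png');f=snap('scene','s7')['img']
for n,(x0,y0,x1,y1) in dict(corner=(180,158,205,185),sleeve=(162,160,190,182),leg=(250,185,275,210)).items():
    t=a[y0:y1,x0:x1];r=cv2.matchTemplate(f[y0-15:y1+15,x0-15:x1+15],t,cv2.TM_CCOEFF_NORMED);_,v,_,l=cv2.minMaxLoc(r);print(n,v,l[0]-15,l[1]-15)
print(read_state()['position'])
E
```

```text
time: 18.85
position: [0.6087, 0.0336, 0.4483]
orientation: [2.27, 2.163, 0.011]
force: [1.0, -0.5, -0.6]
opening: 0.04
grip_force: 0.0
corner 0.988547146320343 0 0
sleeve 0.993086040019989 0 0
leg 0.9827383756637573 0 0
[0.60783426 0.03356383 0.44556481]
```

Run:
```python
from h import *
for o in [(('w1',(403,105)),('w5',(187,95)),('w6',(223,101))),(('w1',(402,205)),('w5',(190,156)),('w6',(228,181)))]:
    print(tri(*o),[atz(*q,.075) for q in o])
```

```text
(array([0.559 , 0.1091, 0.0483]), [0.0021, 0.0021, 0.0014]) [array([0.5498, 0.1126, 0.075 ]), array([0.5666, 0.1075, 0.075 ]), array([0.5615, 0.1096, 0.075 ])]
(array([0.5586, 0.0254, 0.0737]), [0.0018, 0.0031, 0.0014]) [array([0.5576, 0.024 , 0.075 ]), array([0.5598, 0.0287, 0.075 ]), array([0.5587, 0.0243, 0.075 ])]
```

```bash
python3 -m jog '[[[40,0,-40,0,0],[40,10,-40,0,0],[40,15,0,30,0],[40,10,0,50,0],[40,0,0,50,0],[40,0,0,50,0],[40,0,0,20,0],[40,0,0,0,0],[40,0,0,0,0]]]'
python3 - <<'E'
from h import *
f=snap('wrist','w8');cv2.imwrite('pics/c8.png',cv2.resize(f['img'],None,fx=1.4,fy=1.4));print(read_state()['position'],read_state()['force'],[proj('w8',(.555,y,.075)) for y in (.025,.11)])
E
```

```text
time: 19.8
position: [0.5285, 0.0722, 0.2434]
orientation: [-2.274, -2.167, 0.002]
force: [0.7, -0.1, 0.0]
opening: 0.0399
grip_force: 0.0
[0.52923005 0.07223795 0.2444083 ] [-0.35295037 -0.23236773  0.4201581 ] [array([311.6, 265.7]), array([310. , 158.1])]
```

View pics/c8.png

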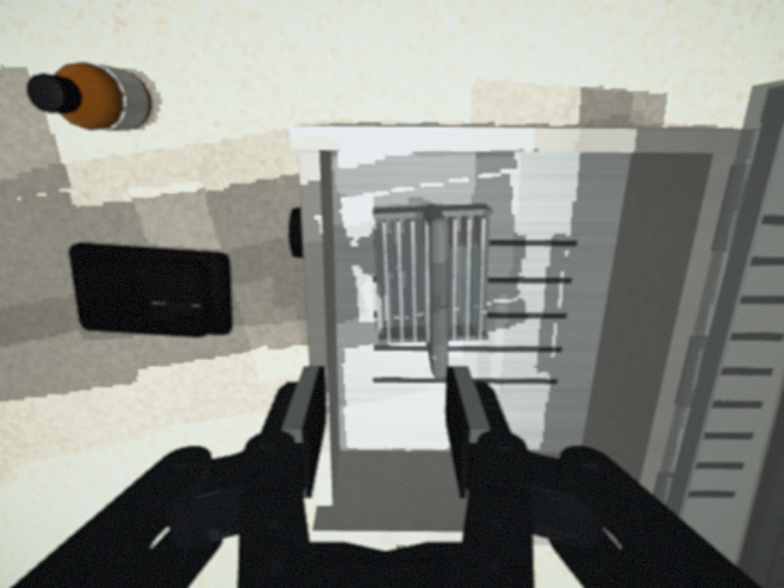

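The bar runs from (313,158) to (313.5,262) in full-frame pixels, nearly parallel to the pads. The flap is still propped at the right.

Run:
```python
from h import *
for p in [(313,158),(313.5,262)]: print(atz('w8',p,.075))
print(tri(('w8',(313.5,264)),('w6',(228,181)),('w1',(402,205))), tri(('w8',(313,157)),('w1',(403,105))), tri(('w8',(313,157)),('w6',(224,101))))
s=read_state();print(s['position'],R.from_rotvec(s['orientation']).as_matrix().round(3)[:2])
```

```text
[0.5571 0.11   0.075 ]
[0.5565 0.0282 0.075 ]
(array([0.5579, 0.0236, 0.0717]), [0.0014, 0.0003, 0.0011]) (array([0.5577, 0.1095, 0.0571]), [0.0026, 0.0026]) (array([0.5595, 0.1082, 0.0579]), [0.0011, 0.0011])
[0.52923005 0.07223795 0.2444083 ] [[ 0.048  0.999  0.001]
 [ 0.999 -0.048  0.   ]]
```

```bash
cat > chk.py <<'E'
from h import *
import sys
a=cv2.imread('pics/s7.png');f=snap('scene',sys.argv[1])['img']
for n,(x0,y0,x1,y1) in dict(corner=(180,158,205,185),sleeve=(162,160,190,182),lcorner=(285,255,325,300)).items():
    t=a[y0:y1,x0:x1];r=cv2.matchTemplate(f[y0-15:y1+15,x0-15:x1+15],t,cv2.TM_CCOEFF_NORMED);_,v,_,l=cv2.minMaxLoc(r);print(n,round(v,3),l[0]-15,l[1]-15,'meandiff',round(float(cv2.absdiff(t,f[y0:y1,x0:x1]).mean()),2))
s=read_state();print(s['position'].round(4) if hasattr(s['position'],'round') else s['position'],np.round(s['joint_efforts'],1))
E
python3 -m jog '[[[40,-1,9,0,-2.2],[40,-1,10,0,0],[40,-1,9,15,0],[40,0,0,20,0],[40,0,0,20,0],[40,0,0,0,0]]]'; python3 chk.py k1; python3 -m jog '[[[40,0,0,15,0],[40,0,0,15,0],[40,0,0,0,0]]]'; python3 chk.py k2
```

```text
time: 20.45
position: [0.5562, 0.0684, 0.1876]
orientation: [-2.233, -2.208, 0.003]
force: [-0.8, -0.2, -0.4]
opening: 0.0397
grip_force: 0.0
corner 1.0 0 0 meandiff 0.83
sleeve 1.0 0 0 meandiff 0.94
lcorner 0.978 0 0 meandiff 2.96
[0.5568 0.0685 0.1888] [ -0.  -51.2 -20.5  -0.   -0.1   0. ]
time: 20.8
position: [0.5555, 0.0684, 0.1568]
orientation: [-2.231, -2.209, 0.004]
force: [0.1, 0.1, 0.7]
opening: 0.0402
grip_force: 0.0
corner 1.0 0 0 meandiff 1.15
sleeve 1.0 0 0 meandiff 1.2
lcorner 0.976 0 0 meandiff 3.43
[0.5559 0.0685 0.1576] [ -0.  -53.2 -19.2  -0.   -0.1   0. ]
```

```bash
python3 -m jog '[[[40,0,1,13,0],[40,0,0,13,0],[40,0,0,0,0],[40,0,0,0,0]]]'; python3 chk.py k3; python3 -m jog '[[[15,0,0,0,0],[0,0,0,0,0],[0,0,0,0,0],[0,0,0,0,0],[0,0,0,0,0]]]' 35
```

```text
time: 21.25
position: [0.5573, 0.0685, 0.1319]
orientation: [-2.232, -2.21, 0.002]
force: [-0.1, -0.8, -0.5]
opening: 0.0397
grip_force: 0.0
corner 1.0 0 0 meandiff 1.44
sleeve 1.0 0 0 meandiff 1.46
lcorner 0.974 0 0 meandiff 3.87
[0.5576 0.0685 0.1324] [ -0.  -54.3 -17.7  -0.    0.    0. ]
time: 21.8
position: [0.5573, 0.0686, 0.1328]
orientation: [-2.232, -2.21, 0.001]
force: [-2.9, 0.2, 4.3]
opening: 0.0084
grip_force: 34.4
```

```bash
python3 -m jog '[[[0,0,0,-8,0],[0,0,0,-15,0],[0,0,-2,-20,0],[0,0,-12,-22,0],[0,0,-16,-22,0],[0,0,-16,-15,0],[0,0,-12,-8,0],[0,0,0,0,0],[0,0,0,0,0]]]'; python3 chk.py k4
```

```text
time: 22.7
position: [0.4999, 0.0692, 0.2428]
orientation: [2.232, 2.21, 0.001]
force: [0.5, 0.4, -2.6]
opening: 0.0082
grip_force: 34.3
corner 1.0 0 0 meandiff 0.84
sleeve 1.0 0 0 meandiff 0.94
lcorner 0.948 0 0 meandiff 4.92
[0.5001 0.0691 0.2424] [  0.1 -47.3 -23.6  -0.    0.    0. ]
```

```bash
python3 -m jog '[[[0,15,-2,0,0],[0,25,-2,0,0],[0,35,-2,0,0],[0,40,-2,0,0],[0,40,-2,0,0],[0,40,-2,0,0],[0,40,-2,0,0],[0,40,-2,0,0],[0,35,-2,0,0],[0,25,-2,0,0],[0,16,-2,0,0],[0,0,0,0,0]]]'; python3 -m jog '[[[0,0,0,0,4],[0,0,0,0,4],[0,0,0,20,0],[0,0,0,20,0],[0,0,0,10,0],[0,0,0,0,0],[0,0,0,0,0]]]'
python3 - <<'E'
from h import *
t=snap('top','t9');w=snap('wrist','w9');s=read_state();print(s['position'])
hsv=[]
# tray rim corners projected into top/wrist from estimate, overlay
O=np.array([.481,.42,0]);Q=R.from_euler('z',-8,degrees=True).as_matrix()
for fn,f in (('t9',t),('w9',w)):
    im=f['img'].copy();P=np.array([proj(fn,O+Q@[a*.075,b*.09,.018]) for a,b in [(1,1),(1,-1),(-1,-1),(-1,1)]]);print(P)
    cv2.polylines(im,[P.astype(np.int32)],True,(0,0,255),1);cv2.imwrite('pics/o_'+fn+'.png',im)
# tray centre from the clear first pictures: darker quad fit
im=cv2.imread('pics/top0.png')[165:250,90:185];g=cv2.cvtColor(im,cv2.COLOR_BGR2HSV)
for thr in (25,35,45):
    m=(g[...,1]<thr).astype(np.uint8);c=max(cv2.findContours(m,0,2)[0],key=cv2.contourArea);r=cv2.minAreaRect(c);print(thr,r);
    B=[atz('top0',p+np.array([90,165]),.018)[:2] for p in cv2.boxPoints(r)];print(np.mean(B,0),B)
E
```

```text
time: 23.95
position: [0.4804, 0.4225, 0.2416]
orientation: [-2.23, -2.212, 0.001]
force: [0.1, -0.2, -2.4]
opening: 0.0084
grip_force: 34.3
time: 24.65
position: [0.4814, 0.4201, 0.1928]
orientation: [2.382, 2.049, -0.0]
force: [0.5, 0.4, -2.5]
opening: 0.0087
grip_force: 34.2
[0.48163946 0.42052233 0.19354885]
[[115.8 179.8]
 [169.6 187.9]
 [160.4 232.8]
 [105.5 224.3]]
[[384.   80.8]
 [364.1 308. ]
 [186.5 309.6]
 [160.9  83.3]]
25 ((46.99999237060547, 41.99999237060547), (93.99998474121094, 83.99998474121094), 0.0)
[0.4802   0.422375] [array([0.3391, 0.5618]), array([0.6169, 0.5879]), array([0.6218, 0.2771]), array([0.343 , 0.2627])]
35 ((46.99999237060547, 41.99999237060547), (93.99998474121094, 83.99998474121094), -0.0)
[0.4802   0.422375] [array([0.3391, 0.5618]), array([0.6169, 0.5879]), array([0.6218, 0.2771]), array([0.343 , 0.2627])]
45 ((46.99999237060547, 41.99999237060547), (93.99998474121094, 83.99998474121094), -0.0)
[0.4802   0.422375] [array([0.3391, 0.5618]), array([0.6169, 0.5879]), array([0.6218, 0.2771]), array([0.343 , 0.2627])]
```

The projected tray corners match what I saw to within about 2.5 px (7 mm), and the margin is 35 mm. Lowering now.

```bash
python3 -m jog '[[[0,0,0,20,0],[0,0,0,20,0],[0,0,0,15,0],[0,0,0,7,0],[0,0,0,3,0],[0,0,0,0,0],[0,0,0,0,0]]]'; python3 -m jog '[[[0,0,0,1.5,0],[0,0,0,1.5,0],[0,0,0,0,0],[0,0,0,0,0]]]'
```

```text
time: 25.45
position: [0.4815, 0.4207, 0.1283]
orientation: [-2.381, -2.049, -0.002]
force: [-0.1, -0.2, -2.5]
opening: 0.0084
grip_force: 34.2
time: 25.85
position: [0.4811, 0.4203, 0.1247]
orientation: [2.381, 2.049, 0.0]
force: [0.0, -0.5, -2.0]
opening: 0.0086
grip_force: 34.2
```

```bash
python3 -m jog '[[[0,0,0,1,0],[0,0,0,0,0]]]'; python3 -m jog '[[[0,0,0,1,0],[0,0,0,0,0],[0,0,0,0,0]]]'
```

```text
time: 26.05
position: [0.481, 0.4203, 0.1235]
orientation: [2.381, 2.049, -0.0]
force: [0.2, -0.3, -2.0]
opening: 0.0083
grip_force: 34.2
time: 26.35
position: [0.4808, 0.4205, 0.1229]
orientation: [-2.381, -2.049, 0.0]
force: [-4.6, 0.3, 3.4]
opening: 0.0087
grip_force: 34.9
```

Contact came at TCP z 0.1229, against 0.1228 predicted. Releasing and backing straight up.

```bash
python3 -m jog '[[[10,0,0,0,0],[13,0,0,0,0],[20,0,0,0,0],[30,0,0,0,0],[30,0,0,0,0],[30,0,0,-10,0],[30,0,0,-20,0],[30,0,0,-30,0],[30,0,0,-40,0],[30,0,0,-40,0],[30,0,0,0,0],[30,0,0,0,0]]]'; python3 chk.py k9
python3 - <<'E'
from h import *
w=snap('wrist','w10')
im=w['img']; s=read_state();print(s['position'],s['opening'],s['force'])
# does a bar lie where the rack bar should be at z=.065 and tray rim as predicted? edge lines near them
g=cv2.cvtColor(im,cv2.COLOR_BGR2GRAY);Q=R.from_euler('z',-8.5,degrees=True).as_matrix();O=np.array([.481,.42,0])
print('bar pred',[proj('w10',O+Q@[0,b,.065]) for b in (-.04,.04)])
print('tray pred',[proj('w10',O+Q@[a*.075,b*.09,.018]) for a,b in [(1,1),(1,-1),(-1,-1),(-1,1)]])
y=int(np.mean([proj('w10',O+Q@[0,b,.065])[1] for b in (-.02,.02)]));print(y,g[y,130:430:3].tolist())
for l in cv2.createLineSegmentDetector().detect(g)[0][:,0]:
    if np.hypot(l[0]-l[2],l[1]-l[3])>55: print(l.round().astype(int).tolist(),end=' ')
E
```

```text
time: 27.55
position: [0.4815, 0.4206, 0.2645]
orientation: [2.381, 2.049, 0.005]
force: [-0.0, -0.5, -1.2]
opening: 0.0301
grip_force: 0.0
corner 1.0 0 0 meandiff 3.16
sleeve 1.0 0 0 meandiff 2.87
lcorner 0.816 -13 14 meandiff 11.01
[0.4809 0.4201 0.2629] [  0.  -60.3 -28.   -0.   -0.   -0. ]
[0.48059961 0.41987993 0.26193214] 0.029909457011448592 [-0.13007934 -0.46118027 -0.23788176]
bar pred [array([275., 243.]), array([274.8, 149.9])]
tray pred [array([361.5,  82.7]), array([347.5, 267.3]), array([202.8, 267.6]), array([188.,  83.])]
198 [185, 180, 186, 184, 190, 189, 186, 181, 189, 188, 184, 186, 186, 186, 174, 170, 167, 169, 171, 174, 174, 156, 126, 56, 118, 135, 119, 74, 75, 77, 78, 77, 75, 71, 76, 81, 118, 102, 122, 78, 126, 123, 82, 138, 104, 106, 89, 67, 74, 74, 79, 82, 106, 97, 74, 116, 85, 88, 121, 82, 95, 97, 94, 95, 96, 94, 93, 101, 108, 105, 74, 74, 98, 124, 130, 129, 134, 129, 125, 155, 184, 183, 189, 191, 190, 189, 190, 187, 186, 185, 189, 187, 187, 187, 187, 186, 186, 188, 187, 189]
[314, 352, 306, 289] [407, 316, 506, 393] [244, 293, 236, 352] [-1, 190, 127, 296] [127, 297, 38, 375] [63, 378, 123, 331] [197, 147, 197, 77] [201, 133, 201, 206] [354, 132, 344, 209] [305, 266, 244, 261] [297, 90, 203, 83] [345, 210, 335, 269] [304, 147, 303, 211] [192, 74, 290, 81] [335, 230, 348, 129] [114, 319, 159, 265] [296, 149, 294, 204] [202, 80, 299, 87] [305, 217, 307, 151] [202, 252, 303, 258] [117, 302, 1, 207] [192, 144, 191, 87]
```

```bash
python3 -m jog '[[[30,0,-20,-30,0],[30,20,-40,-10,0],[30,25,-40,0,0],[30,30,-30,0,0],[30,30,-20,0,0],[30,30,0,0,0],[30,0,0,0,0],[30,0,0,0,0]]]'; python3 chk.py k10
python3 - <<'E'
from h import *
def cmp(a,f,pts,h=12):
    for n,(x,y) in pts.items():
        t=a[y-h:y+h,x-h:x+h];S=f[y-h-12:y+h+12,x-h-12:x+h+12];r=cv2.matchTemplate(S,t,5);_,v,_,l=cv2.minMaxLoc(r);print(n,round(v,3),l[0]-12,l[1]-12)
a=cv2.imread('pics/scene0.png');f=cv2.imread('pics/k10.png')
cmp(a,f,dict(tipbox=(155,172),dishes=(128,241),mouse=(320,222),oil=(355,238),jar=(338,362),trayA=(419,282),trayB=(484,326),trayC=(446,364),trayD=(381,320),red=(480,245)))
# rack: seen slides bar in tray
O=np.array([.481,.42,0]);Q=R.from_euler('z',-8.5,degrees=True).as_matrix()
print('bar pred',[proj('k10',O+Q@[0,b,.065]) for b in (-.04,.04)])
g=cv2.cvtColor(f,cv2.COLOR_BGR2GRAY)
for l in cv2.createLineSegmentDetector().detect(g)[0][:,0]:
    if np.hypot(l[0]-l[2],l[1]-l[3])>20 and 370<l[0]<490 and 270<l[1]<370: print(l.round().astype(int).tolist(),end=' ')
E
```

```text
time: 28.45
position: [0.3523, 0.5758, 0.3005]
orientation: [2.38, 2.049, -0.005]
force: [0.4, 0.6, -0.3]
opening: 0.0305
grip_force: 0.0
corner 1.0 0 0 meandiff 6.55
sleeve 1.0 0 0 meandiff 5.79
lcorner 0.816 -13 14 meandiff 12.55
[0.3526 0.5751 0.3008] [  0.8 -60.9 -29.7   0.   -0.    0. ]
tipbox 0.999 0 0
dishes 0.999 0 0
mouse 0.935 0 0
oil 1.0 0 0
jar 0.982 0 0
trayA 0.976 0 0
trayB 0.71 0 0
trayC 0.999 0 0
trayD 0.999 0 0
red 0.942 0 0
bar pred [array([419.6, 295.6]), array([454.9, 318.9])]
[482, 336, 448, 376] [418, 277, 476, 320] [377, 313, 416, 276] [473, 310, 488, 327] [379, 314, 449, 371] [437, 345, 404, 321] [482, 329, 417, 281] [457, 319, 447, 337] [418, 295, 455, 320] [453, 298, 438, 279] [486, 273, 522, 308] [436, 280, 398, 239] [407, 318, 437, 340] [415, 282, 382, 313] [449, 367, 480, 331]
```

The rack's bar shows at (418,295)–(455,320), within 2 px of the prediction for standing flat in the tray. The flap corner and stay sleeve have not moved, and neither have the tray or bystanders. The flap's left-corner patch differs because the rack seen through it is gone.

```bash
python3 -c "
from workcell import *
print(job_done())"
```

```text
the job is handed in; nothing more can be done
None
```

I propped the flap on the stay, moved the slide rack to the steel tray where it stands flat, and handed the job in at about 28.5 s; my last image check showed nothing else moved, but no verdict came back.

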